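# Vent the hand dosing pump and hold its draw slide at the set mark

### The job

On the white hand pump, first press the round vent plunger on top all the way down to its stop and let it spring back up. Then pull the black upright grip plate of the spring-return draw slide out (away from the white housing) until the black pointer on the slide is lined up with the black pointer of the set clip on the scale, and finish while still holding it there in the gripper. Leave the set clip where it is and do not disturb the vial, the beaker or the tape roll beside the pump.

Things in the scene. Friction and masses are not known exactly. Their poses are not given: they have to be found in the camera images.
- pump: Hand pump, fixed to the worktop: base plate 245 x 135 x 10 mm (x -142 to +103), white housing at its rear (x +21 to +99, y +-46, top z 70 mm), scale rail 24 mm high at y +56, end block 32 mm high at x -134. Origin on the worktop, z up; its -x is the way the slide is pulled out, roughly to the robot. Place and heading vary.
- draw_slide (a joint): Travel of the spring-return draw slide in m: 0 = home (where it starts), grows as it is pulled out along the pump's -x, end stop at 0.085. The spring pulls it back with about 5 N at home, rising by 0.6 N per cm; let go, it runs home.
- grip_plate (a point): Grip point of the draw slide: middle of its upright black plate, 72 mm above the worktop. Plate 12 mm thick (pump x), 56 mm wide (pump y), top at 90 mm; the slide block under it (30 x 66 mm) has its top at 30 mm. At home it is at pump x -32 mm, with 40 mm free between plate and housing (above 35 mm height). Axes as the pump's.
- slide_pointer (a point): Tip of the small black pointer on the slide's left (pump +y) edge, 28 mm above the worktop, at the same pump x as the middle of the grip plate; moves with the slide. Axes as the pump's.
- set_clip (a joint): Where the set clip sits on the scale, in m, in the same terms as draw_slide: the pointers are level when both joints read the same. Differs from run to run, 0.035 to 0.075; the clip stays by friction (3 N).
- clip_pointer (a point): Tip of the black pointer of the set clip, a small black block (14 x 18 mm, top 34 mm high, with a steel screw head to 41 mm) on the scale rail. At pump y +46 mm, 28 mm high: the mark to which slide_pointer is brought. Axes as the pump's.
- vent_plunger (a joint): How far the vent plunger is pressed, in m: 0 = up, 0.012 = at its stop. Springs back when let go.
- plunger_top (a point): Middle of the top of the vent plunger's black round cap (34 mm across), on the pump at x +55 mm, y 0, 105 mm above the worktop when up, facing up. It takes 3.6 N to start and 9 N to reach the stop.
- vial: Bystander: small white capped vial, 22 mm across, 46 mm tall, standing to the right (pump -y) of the pump. Origin under its middle.
- beaker: Bystander: glass beaker, 70 mm across, 91 mm tall, standing to the left (pump +y) of the pump. Origin under its middle.
- tape: Bystander: flat white roll of tape, 52 mm across, 13 mm high, lying to the left (pump +y) of the pump. Origin under its middle.

How it is judged (in metres and radians):
On the way, in this order (a step that is already met when the one before it is completed fails the run):
1. the vent plunger is pressed down to its stop (within 1.5 mm) (value of joint vent_plunger above 0.0105 m), for 0.1 s.
2. the vent plunger has come back up (value of joint vent_plunger below 0.002 m), for 0.1 s.
At the end, for the whole second after the job is handed in: The slide's pointer is within 4 mm of the set clip's pointer along the pull, the slide is at rest and held there by the gripper's fingers (more than 2 N of contact), and the vent plunger is up (within 2 mm) (x of slide_pointer in the frame of clip_pointer between -0.004 and 0.004 m and contact force between the fingers and draw_slide above 2 N and velocity of joint draw_slide between -0.01 and 0.01 m/s and value of joint vent_plunger below 0.002 m); the arm keeps its last pose, push and grip.
It fails at once if the set clip is shifted by more than 4 mm (distance of clip_pointer from where it was at the start of the episode above 0.004 m).
It fails at once if the vial, beaker or tape roll is pushed by more than 15 mm or tipped (distance of any of vial, beaker, tape from where it was at the start of the episode above 0.015 m or angle between any of vial, beaker's own z axis and vertical above 0.4 rad).
It also fails if it takes over 37 s, if anything falls off the work surface, if the arm or the gripper's body presses on something with over 40 N, if the wrist force passes 120 N, or if a joint passes its speed limit or range.

### The arm

A 6-joint arm with a two-finger parallel gripper is mounted at the origin on a cart in front of the work surface, level with it; the furniture and walls round the work are solid. World frame = base frame: x ahead of the robot, y to its left, z up, the work surface at z = 0. Lengths are in mm, angles in rad, forces in N, time in s.
With the tool pointing down it reaches from about 350 to 975 mm from the base axis. Payload 7.1 kg.
Tool frame: the origin (TCP) lies between the finger pads; the fingertips stand 14 mm ahead of it and the grasp point (between the pads) lies 5 mm behind it; z points along the fingers, y is the line along which they close (so a half turn about z gives the same grasp; the last joint's range is limited). The gripper opens to 88 mm and grips with 3 to 60 N. Pads are 20 mm wide; open, the fingers measure 115 mm over their backs; the gripper's body (75 mm by 178 mm) begins 61 mm behind the grasp point.
Start: joints at [1.301, 0.423, 1.63, -0, 1.089, -0.019], TCP at [155.08, 605.438, 236.675] pointing down, gripper open.
Joint ranges: [-3, 3], [-0.9, 2.11], [0.09, 2.58], [-1.31, 4.45], [0.11, 2.69], [-2.54, 2.54]. Speed limits (rad/s): [2.39, 2.39, 3.01, 3.14, 3.14, 3.14].

### API

Orientations are given as a rotation vector (axis times angle).
In Python, from workcell import ctrl gives the robot as it stands. The module is installed in compiled form; this text tells all that it offers.
- The arm moves only by the tool servo_tool, never from a script. Its argument "plan" is a list of rows, each a list of 3 entries, a list of its own where there are three numbers: the closure, from 0 (fully open) to 1 (shut), then the shift along the world's x, y, z in mm, then the turn about the world's z in degrees. In form: [[hand, [x, y, z], yaw], ...]. A call has 1 to 10 rows; each row is the pose to reach, as a shift and turn from the pose commanded when the call began; what a row does not reach only later rows make up. A row lasts 1/12 s, in which the tool goes at most 41.7 mm and 7.16 degrees, less where a joint would pass 70% of its speed; a pose out of reach is approached as far as the arm can. A call with a gripper value outside its range is refused whole. The fingers move at their own pace and stop on an object; the grip force is fixed at half the most. Time passes only in rows, so rows that repeat a pose let the fingers close. It gives the time, the measured TCP pose, the force, the opening and the grip force at its end, in the units of the state.
- ctrl.get_obs(): the state, without advancing time (a new reading comes with each control period).
- ctrl.get_image(name): name is "side" or "top"; returns the picture (420x560x3 uint8, blue, green, red); there is no depth.
- ctrl.camera_info(name): a dict with "fovy" (degrees; the focal length in pixels is half the picture's height over the tangent of half this angle, whatever the lens; pixels are square), "cx", "cy" (the principal point, pixels), "k1" (the pictures are not rectified: a ray, as slopes to the right and down, at radius r is drawn at 1 + k1 r^2 times it, then the intrinsics apply), "rvec" (rotation vector, rad) and "tvec" (3), from world to camera coordinates, as OpenCV has them. Camera axes: x right, y down, z forward; pixel columns grow to the right and rows downward; lengths in mm; the calibration is good to about 2 mm. A picture is of the moment at which its call begins. camera_info takes no time and is no camera call.
- ctrl.close_job(): hands the job in; it is judged then, once.
The state is a dict: "t": time; "qpos": joint angles; "qvel": joint speeds; "joint_torque": joint torques, N m; "ee_pos": TCP position; "orientation": TCP orientation; "ft_force": force on the tool from outside, world axes, zero at the start; "moment": the same for the moment, N m; "width": finger opening in mm; "grasp_force": force on a finger pad.
Only numpy, scipy, OpenCV 4.12 (cv2) and the standard library are available. Lean on these libraries where they do the work, as an engineer would, in place of code of your own. Each camera call takes 0.05 s, during which the arm holds its last target. There are 200 camera calls.

## Working session

There is one attempt and no reset: what is moved stays moved. The work goes in short steps, Python scripts to look and compute and a tool call to move; the robot and the scene stay as the last step left them, time stands still between calls to the robot, and variables do not carry over. Pictures are saved under pics/ and viewed, at most 10 in all, crops included, and the job is handed in when it is done.

Besides the shell and the picture viewer there is one more tool, called after "Emit:" by a JSON object that holds its "op" and its "data", one argument or row to a line. servo_tool: Moves the arm, as the interface text tells. Its arguments: {"type":"object","properties":{"plan":{"type":"array"}},"required":["plan"]}

```bash
mkdir -p pics
cat > h.py <<'E'
import numpy as np, cv2
from workcell import ctrl
def cam(n):
    c=ctrl.camera_info(n); f=210/np.tan(np.radians(c['fovy'])/2)
    R=cv2.Rodrigues(np.array(c['rvec'],float))[0]; t=np.array(c['tvec'],float).ravel()
    K=np.array([[f,0,c['cx']],[0,f,c['cy']],[0,0,1.]]); D=np.array([c['k1'],0,0,0.])
    return K,D,R,t
def ray(n,px):
    K,D,R,t=cam(n); u=cv2.undistortPoints(np.array([[px]],float),K,D).ravel()
    d=R.T@np.array([u[0],u[1],1]); return -R.T@t, d/np.linalg.norm(d)
def plane(n,px,z):
    o,d=ray(n,px); return o+d*(z-o[2])/d[2]
def two(p1,p2):
    a,d=ray('top',p1); b,e=ray('side',p2)
    s=np.linalg.lstsq(np.c_[d,-e],b-a,rcond=None)[0]; P,Q=a+s[0]*d,b+s[1]*e
    return (P+Q)/2,np.linalg.norm(P-Q)
def proj(n,P):
    K,D,R,t=cam(n); return cv2.projectPoints(np.atleast_2d(np.array(P,float)),cv2.Rodrigues(R)[0],t,K,D)[0].reshape(-1,2)
E
python3 - <<'E'
from h import *
for n in('top','side'):
    cv2.imwrite(f'pics/{n}0.png',ctrl.get_image(n)); print(n,ray(n,(280,210)),ctrl.camera_info(n)['fovy'])
o=ctrl.get_obs();print(o)
E
```

```text
top (array([360.97045952, 211.3632408 , 936.03132397]), array([ 0.22151011,  0.03748568, -0.97443732])) 50.79160373663858
side (array([ 568.18257675, -689.78979787,  525.18480891]), array([-0.03053545,  0.90216665, -0.43030561])) 43.414483634204764
{'t': 0.1, 'qpos': array([ 1.30098815e+00,  4.23760775e-01,  1.63061639e+00, -2.21720733e-05,
        1.08855541e+00, -1.90296387e-02]), 'qvel': array([ 0.00030745, -0.00195262, -0.00341863, -0.00052441, -0.00358512,
        0.00077402]), 'joint_torque': array([-3.32215641e-04, -5.45611382e+01, -2.74328381e+01,  6.45088521e-02,
        1.88644230e-02, -3.19250341e-05]), 'ee_pos': array([154.97078216, 604.99168174, 235.98057158]), 'orientation': array([-3.92852757e-01, -3.11675749e+00,  2.08715224e-03]), 'ft_force': array([-0.09639774, -0.75529571,  1.0249135 ]), 'moment': array([ 0.01823978,  0.01913235, -0.00025523]), 'grasp_force': 0.0, 'width': 87.4416088920613}
```

View pics/top0.png

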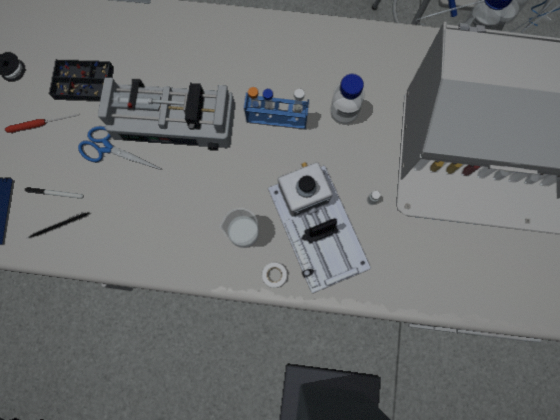

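View pics/side0.png

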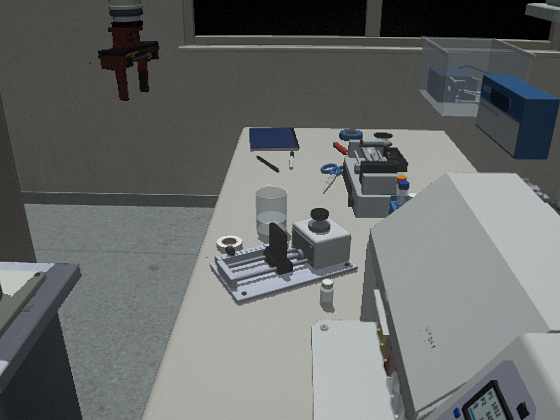

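Top view: plunger cap about (307,184), grip plate (321,230), clip (307,272), beaker (242,228), tape (275,275) and vial (375,196). Side view: cap (319,214), plate (278,247), clip about (230,250). I'll crop both views enlarged.

Run:
```python
from h import *
a=cv2.imread('pics/top0.png')[150:300,220:400]; b=cv2.imread('pics/side0.png')[195:310,200:370]
cv2.imwrite('pics/c1.png',cv2.resize(cv2.convertScaleAbs(a,alpha=1.5),None,fx=4,fy=4,interpolation=cv2.INTER_CUBIC))
cv2.imwrite('pics/c2.png',cv2.resize(cv2.convertScaleAbs(b,alpha=1.5),None,fx=4.5,fy=4.5,interpolation=cv2.INTER_CUBIC))
for n,r in(('top',(150,300,220,400)),('side',(195,310,200,370))):
    im=cv2.imread(f'pics/{n}0.png'); m=np.zeros(im.shape[:2],np.uint8)
    m[r[0]:r[1],r[2]:r[3]]=(im.max(2)<50)[r[0]:r[1],r[2]:r[3]]
    k,l,s,c=cv2.connectedComponentsWithStats(m)
    for i in range(1,k):
        if s[i,4]>8: print(n,s[i],c[i].round(1))
```

```text
top [299 176  17  17 208] [306.6 184. ]
top [294 201  34  15  92] [311.3 207.2]
top [302 219  36  24 453] [320.6 230.9]
top [309 270   4   4  12] [310.8 271.2]
side [348 195   6  12  52] [350.3 201.6]
side [311 208  18  13 169] [319.3 213.9]
side [264 223  29  52 888] [277.8 250.3]
side [226 247   9   9  50] [230.2 251.2]
```

View pics/c1.png

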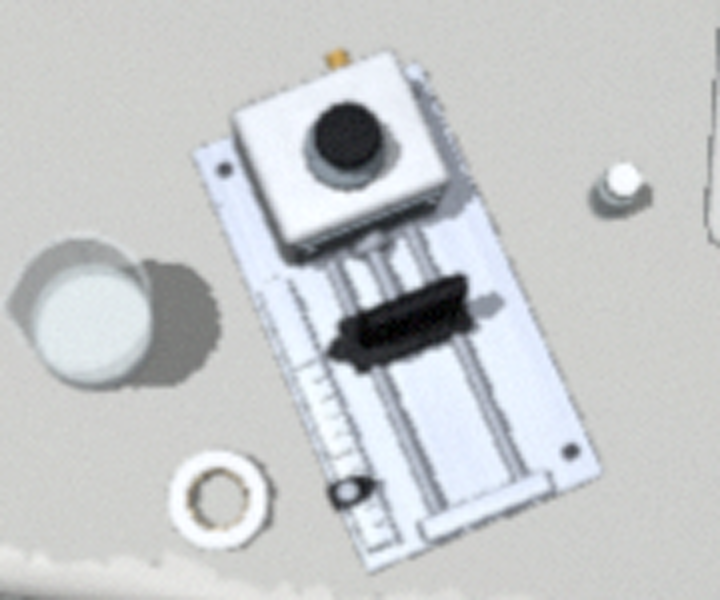

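View pics/c2.png

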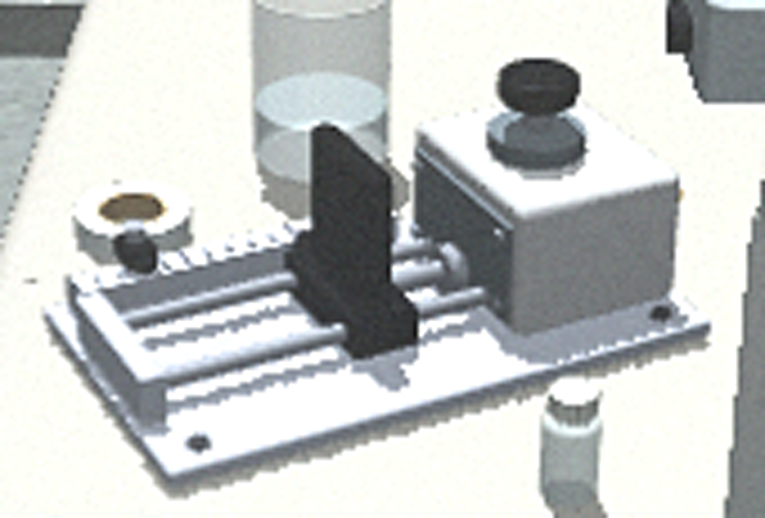

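Crop top: plate corners at crop pixels (195,152), (372,572), (605,472); cap (349,134); clip pointer tip (378,485) and slide pointer tip about (328,350). Crop side: corners (170,490), (708,322), (45,312); cap top (540,78). The vial and beaker stand clear of the pump.

```bash
cat > m.py <<'E'
from h import *
T=lambda x,y:((x+.5)/4-.5+220,(y+.5)/4-.5+150)
S=lambda x,y:((x+.5)/4.5-.5+200,(y+.5)/4.5-.5+195)
E
python3 - <<'E'
from m import *
print('cap',two(T(349,134),S(540,78)))
print('corners FL,FR',two(T(372,572),S(45,312)),two(T(605,472),S(170,490)))
print('plate top R,L',two(T(465,281),S(388,188)),two(T(357,318),S(323,127)))
print('screw',two(T(348,490),S(135,235)))
obs=[('top',T(349,134),(55,0),105),('top',T(372,572),(-142,67.5),10),('top',T(195,152),(103,67.5),10),('top',T(605,472),(-142,-67.5),10),
('side',S(540,78),(55,0),105),('side',S(45,312),(-142,67.5),10),('side',S(170,490),(-142,-67.5),10),('side',S(708,322),(103,-67.5),10)]
W=np.array([plane(n,p,z)[:2] for n,p,_,z in obs]);P=np.array([q for _,_,q,_ in obs],float)
c,w=P.mean(0),W.mean(0);A,B=P-c,W-w
H=A.T@B; th=np.arctan2(H[0,1]-H[1,0],H[0,0]+H[1,1]);R=np.array([[np.cos(th),-np.sin(th)],[np.sin(th),np.cos(th)]])
o=w-R@c; print('yaw',np.degrees(th),'o',o); print((P@R.T+o-W).round(1)); np.savez('pose',R=R,o=o)
inv=lambda n,p,z:(R.T@(plane(n,p,z)[:2]-o)).round(1)
print('clip tip',inv('top',T(378,485),28),'clip body s',inv('side',S(135,228),41),inv('top',T(348,490),41))
print('slide tip',inv('top',T(328,350),28),inv('side',S(288,258),28))
g=lambda p:(R@p+o).round(1)
print('grip world',g((-32,0)),'cap',g((55,0)))
for n,p,z in(('beaker',T(95,330),0),('tape',T(220,500),13),('vial',T(625,182),46)):print(n,inv('top',p,z))
E
```

```text
cap (array([611.70248629, 197.8830074 ,  99.43251755]), np.float64(0.4531688252046969))
corners FL,FR (array([406.68289614, 158.02860456,   4.59183996]), np.float64(0.545703284357038)) (array([ 4.72970857e+02,  4.12436290e+01, -2.56853622e-01]), np.float64(1.1157644790695986))
plate top R,L (array([550.01019844, 132.4849983 ,  81.24677834]), np.float64(1.9997791888272196)) (array([523.30848064, 183.11901116,  82.19128609]), np.float64(1.0488635432336346))
screw (array([444.12932312, 176.14793769,  32.6799792 ]), np.float64(0.5848473964042148))
yaw 29.76122030308759 o [562.81723577 165.03881461]
[[ 0.8 -5.6]
 [-0.1 -5.1]
 [ 0.8 -3.5]
 [ 0.8 -7.2]
 [-0.8  5.9]
 [-2.6  3.9]
 [-1.2  9.1]
 [ 2.4  2.6]]
clip tip [-100.5   52.9] clip body s [-101.    60.3] [-97.7  69.1]
slide tip [-26.4  49. ] [-45.3  29.5]
grip world [535.  149.2] cap [610.6 192.3]
beaker [ 35.7 157.4]
tape [-75.2 130.2]
vial [  -7.2 -126.5]
```

Triangulated heights come out about 7 mm low everywhere, so I'll check the calibration against the known gripper pose, over the pump where both cameras see it. First I move the arm there, high up.

Run:
```python
from h import *
from scipy.spatial.transform import Rotation as Ro
o=ctrl.get_obs();R=Ro.from_rotvec(o['orientation']).as_matrix();print(R.round(3))
for s in(-1,1):
    for n in('side','top'):
        for w in(44,57):print(n,s,w,proj(n,o['ee_pos']+R@[0,s*w,14]))
im=cv2.imread('pics/side0.png')[0:150,60:220]
cv2.imwrite('pics/c3.png',cv2.resize(cv2.convertScaleAbs(im,alpha=2),None,fx=4,fy=4,interpolation=cv2.INTER_CUBIC))
```

```text
[[-0.969  0.248 -0.   ]
 [ 0.248  0.969 -0.001]
 [ 0.    -0.001 -1.   ]]
side -1 44 [[124.84784182  98.35252901]]
side -1 57 [[121.98649392  99.58059009]]
top -1 44 [[ 38.60808045 425.01933298]]
top -1 57 [[ 46.03506354 428.51068225]]
side 1 44 [[143.01309237  90.57895369]]
side 1 57 [[145.53069821  89.5046637 ]]
top 1 44 [[-10.66147441 401.64622675]]
top 1 57 [[-17.78831007 398.23417318]]
```

View pics/c3.png

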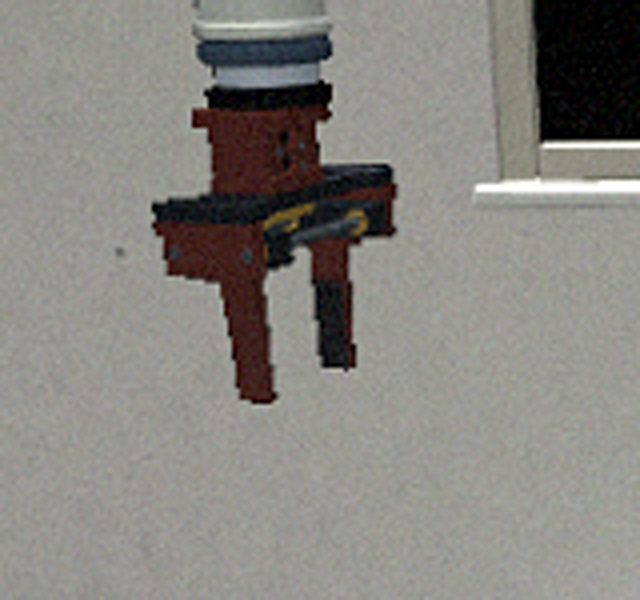

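The gripper's tips appear 1–1.5 px lower than predicted in the side view, so there is a calibration bias. I'll move above the plunger with the fingers closed, tool y along pump x, and compare there.

Emit:
{"op": "servo_tool", "data": {
  "plan": [
    [1, [456, -410, 0], -46],
    [1, [456, -410, 0], -46],
    [1, [456, -410, 0], -46],
    [1, [456, -410, 0], -46],
    [1, [456, -410, 0], -46],
    [1, [456, -410, 0], -46],
    [1, [456, -410, 0], -46],
    [1, [456, -410, 0], -46],
    [1, [456, -410, 0], -46],
    [1, [456, -410, 0], -46]
  ]
}}

```text
t: 0.93
ee_pos: [466.0, 325.1, 236.5]
orientation: [-1.579, -2.715, 0.001]
ft_force: [-0.7, 1.0, 0.3]
width: 24.5
grasp_force: 0.0
```

Emit:
{"op": "servo_tool", "data": {
  "plan": [
    [1, [145, -130, -60], 0],
    [1, [145, -130, -60], 0],
    [1, [145, -130, -60], 0],
    [1, [145, -130, -60], 0],
    [1, [145, -130, -60], 0],
    [1, [145, -130, -60], 0],
    [1, [145, -130, -60], 0],
    [1, [145, -130, -60], 0]
  ]
}}

```text
t: 1.6
ee_pos: [609.2, 196.9, 176.3]
orientation: [-1.58, -2.714, 0.001]
ft_force: [-0.3, 0.3, 0.2]
width: 0.1
grasp_force: 0.0
```

Run:
```python
from h import *
from scipy.spatial.transform import Rotation as Ro
o=ctrl.get_obs();R=Ro.from_rotvec(o['orientation']).as_matrix();p=o['ee_pos'];print(p,o['width'],o['t'],o['ft_force'])
out=[]
for n,r in(('top',(130,280,210,370)),('side',(100,250,240,400))):
    im=ctrl.get_image(n);cv2.imwrite(f'pics/{n}1.png',im)
    c=cv2.resize(cv2.convertScaleAbs(im[r[0]:r[1],r[2]:r[3]],alpha=1.7),None,fx=2.5,fy=2.5,interpolation=cv2.INTER_CUBIC)
    for x in(-10,10):
        for y in(-13,13):
            q=proj(n,p+R@[x,y,14])[0];print(n,x,y,q.round(1)); 
    out.append(c)
c=np.hstack(out);print(c.shape);cv2.imwrite('pics/c4.png',c)
```

```text
[609.24642035 196.94379057 176.28923712] 0.10652900840676509 1.6 [-0.26283407  0.32403801  0.17553284]
top -10 -13 [316.8 178.9]
top -10 13 [311.2 166.3]
top 10 -13 [306.7 182.9]
top 10 13 [301.1 170.3]
side -10 -13 [316.1 184. ]
side -10 13 [328.5 181.5]
side 10 -13 [310.4 180.2]
side 10 13 [322.7 177.8]
(375, 800, 3)
```

View pics/c4.png

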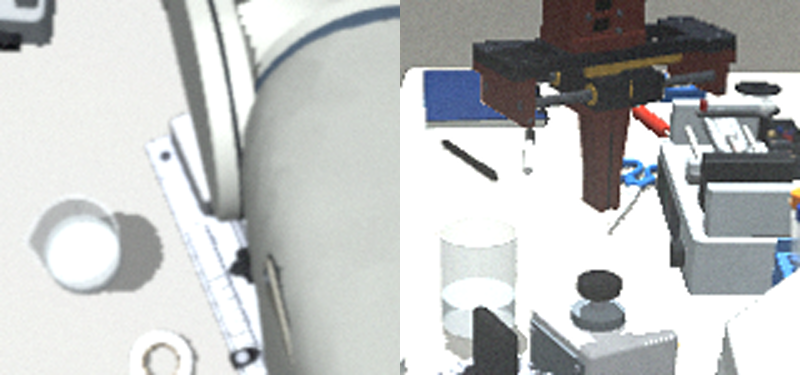

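The side view shows the tip directly above the cap in column (about 319, cap 319.3) and about 1 px lower than predicted. Top-camera y is about 198, the bias-corrected side gives about 192, so I use 195. Now going down to just above the cap.

Emit:
{"op": "servo_tool", "data": {
  "plan": [
    [1, [0, -1.5, -35], 0],
    [1, [0, -1.5, -50], 0],
    [1, [0, -1.5, -54], 0],
    [1, [0, -1.5, -54], 0],
    [1, [0, -1.5, -56], 0],
    [1, [0, -1.5, -58], 0],
    [1, [0, -1.5, -60], 0],
    [1, [0, -1.5, -60], 0],
    [1, [0, -1.5, -60], 0]
  ]
}}

```text
t: 2.45
ee_pos: [610.7, 196.0, 117.8]
orientation: [1.579, 2.714, 0.003]
ft_force: [-0.6, 3.1, 3.9]
width: 0.6
grasp_force: 2.0
```

Run:
```python
from h import *
o=ctrl.get_obs();print(o['ee_pos'],o['ft_force'],o['t'])
im=ctrl.get_image('side');cv2.imwrite('pics/c5.png',cv2.resize(cv2.convertScaleAbs(im[150:250,250:400],alpha=1.7),None,fx=4,fy=4,interpolation=cv2.INTER_CUBIC))
```

```text
[610.74682532 195.99116583 117.80839588] [-0.59672929  3.14056754  3.94502461] 2.45
```

View pics/c5.png

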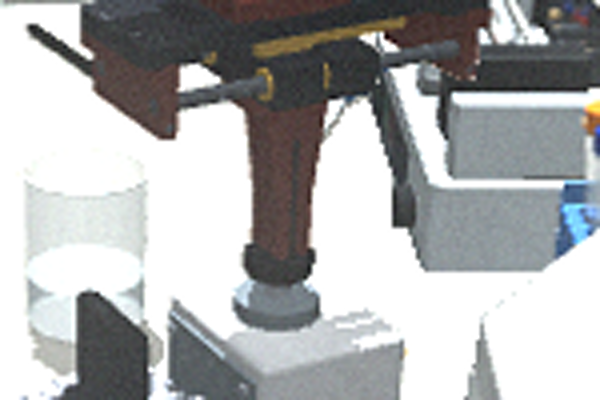

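The tip sits on the cap, column-centred (crop 280, cap 280), and contact at z 118 matches a 105 mm cap height. Pressing down to the stop.

Emit:
{"op": "servo_tool", "data": {
  "plan": [
    [1, [0, 0, -4], 0],
    [1, [0, 0, -8], 0],
    [1, [0, 0, -11], 0],
    [1, [0, 0, -13], 0],
    [1, [0, 0, -14], 0],
    [1, [0, 0, -14], 0],
    [1, [0, 0, -14], 0]
  ]
}}

```text
t: 3.08
ee_pos: [611.0, 196.0, 107.1]
orientation: [1.579, 2.714, 0.004]
ft_force: [-9.3, -0.5, 32.3]
width: 0.5
grasp_force: 16.1
```

At the stop: 32 N at z 107, so the cap is down at 93. Releasing, then moving over the grip plate with the fingers about 52 mm open.

Emit:
{"op": "servo_tool", "data": {
  "plan": [
    [1, [0, 0, 10], 0],
    [1, [0, 0, 30], 0],
    [0.4, [0, 0, 50], 0],
    [0.4, [0, 0, 50], 0],
    [0.4, [-35, -20, 50], 0],
    [0.4, [-75, -42, 50], 0],
    [0.4, [-75, -42, 50], 0],
    [0.4, [-75, -42, 50], 0],
    [0.4, [-75, -42, 50], 0],
    [0.4, [-75, -42, 50], 0]
  ]
}}

```text
t: 3.92
ee_pos: [536.4, 153.8, 152.8]
orientation: [1.579, 2.715, 0.002]
ft_force: [0.6, 0.0, 0.4]
width: 49.8
grasp_force: 0.0
```

Run:
```python
from h import *
o=ctrl.get_obs();print(o['ee_pos'],o['ft_force'],o['t'],o['width'])
im=ctrl.get_image('side');cv2.imwrite('pics/side2.png',im);cv2.imwrite('pics/c6.png',cv2.resize(cv2.convertScaleAbs(im[150:300,200:370],alpha=1.7),None,fx=4,fy=4,interpolation=cv2.INTER_CUBIC))
```

```text
[536.44566227 153.76867491 152.77048283] [0.61189033 0.01723658 0.35208613] 3.9167 49.840740067057986
```

View pics/c6.png

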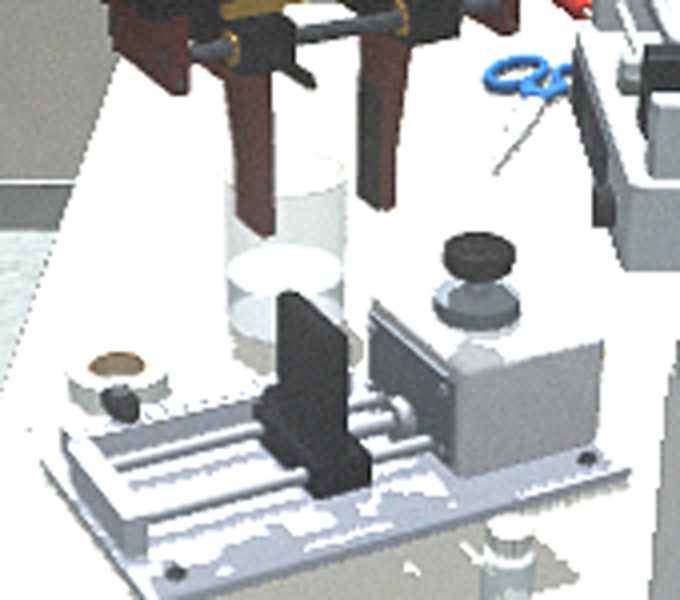

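The fingers straddle the plate (tip columns 255 and 377, plate centre about 313) and the plunger is back up. Descend, close, and look at the pointers.

Emit:
{"op": "servo_tool", "data": {
  "plan": [
    [0.4, [-1, 0, -35], 0],
    [0.4, [-1, 0, -65], 0],
    [0.4, [-1, 0, -82], 0],
    [0.4, [-1, 0, -84], 0],
    [1, [-1, 0, -84], 0],
    [1, [-1, 0, -84], 0],
    [1, [-1, 0, -84], 0],
    [1, [-1, 0, -84], 0],
    [1, [-1, 0, -84], 0],
    [1, [-1, 0, -84], 0]
  ]
}}

```text
t: 4.8
ee_pos: [534.4, 153.5, 69.5]
orientation: [1.579, 2.715, 0.002]
ft_force: [0.6, -0.3, 0.7]
width: 16.2
grasp_force: 0.0
```

Emit:
{"op": "servo_tool", "data": {
  "plan": [
    [1, [0, 0, 0], 0],
    [1, [0, 0, 0], 0],
    [1, [-8.7, -5, 0], 0],
    [1, [-17.4, -10, 0], 0],
    [1, [-26, -15, 0], 0],
    [1, [-34.7, -20, 0], 0],
    [1, [-43.4, -24.8, 0], 0],
    [1, [-47.7, -27.3, 0], 0],
    [1, [-47.7, -27.3, 0], 0],
    [1, [-47.7, -27.3, 0], 0]
  ]
}}

```text
t: 5.63
ee_pos: [487.7, 127.1, 69.4]
orientation: [1.579, 2.713, 0.005]
ft_force: [4.2, 9.1, -0.3]
width: 11.8
grasp_force: 30.0
```

Run:
```python
from h import *
o=ctrl.get_obs();print(o['ee_pos'],o['ft_force'],o['t'],o['width'],o['grasp_force'])
a=ctrl.get_image('top');b=ctrl.get_image('side');cv2.imwrite('pics/top3.png',a);cv2.imwrite('pics/side3.png',b)
f=lambda im:cv2.resize(cv2.convertScaleAbs(im,alpha=1.7),None,fx=5,fy=5,interpolation=cv2.INTER_CUBIC)
cv2.imwrite('pics/c7.png',np.hstack([f(a[205:305,270:345]),f(b[210:310,205:290])]))
```

```text
[487.74050084 127.05171983  69.43880066] [ 4.24478489  9.0923915  -0.28858197] 5.6333 11.818468911867875 30.00236839056015
```

View pics/c7.png

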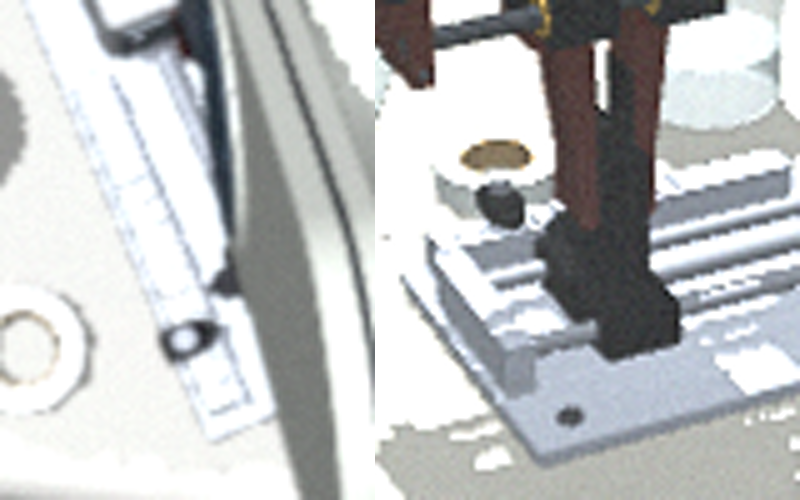

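The slide is held (grip 30 N, about 53 mm out) and the clip hasn't moved. Crop top: slide pointer tip about (213,285), clip pointer tip about (222,328). Finding the remaining distance.

Run:
```python
from h import *
d=np.load('pose.npz');R=d['R'];o=d['o']
T=lambda x,y:((x+.5)/5-.5+270,(y+.5)/5-.5+205)
for p in((213,285),(222,328)):print(p,(R.T@(plane('top',T(*p),28)[:2]-o)).round(1))
print(R.T@(plane('top',(310.4,273.2),41)[:2]-o),R.T@(plane('top',T(187,341),41)[:2]-o),'screw')
im=cv2.imread('pics/top3.png').max(2);print(im[256:280,300:322])
# rail corner checks: axis direction from rail edge (z=24)
a=plane('top',T(90,0),24);b=plane('top',T(240,290+0),24)
```

```text
(213, 285) [-81.6  49. ]
(222, 328) [-99.2  52.6]
[-102.65625102   62.96803836] [-99.28235869  68.9641581 ] screw
[[180 181 182 180 180 179 163 135 124 154 177 181 180 175 128  57  55  71
   74  73  73  73]
 [178 180 183 179 173 173 167 140 122 145 170 179 179 173 135  70  51  67
   71  73  72  73]
 [174 179 181 174 160 166 159 144 127 125 157 175 171 157 117  65  42  62
   71  75  73  75]
 [158 178 179 171 172 177 177 174 146 123 154 173 152 104  62  47  46  59
   72  71  73  74]
 [159 171 179 179 179 181 181 177 151 127 155 167 127  67  48  48  43  56
   70  73  72  73]
 [150 159 178 181 179 178 177 170 162 140 139 139  95  49  44  46  43  50
   65  73  73  74]
 [148 149 170 177 178 171 161 150 157 141 117  98  63  45  43  44  44  45
   64  70  71  73]
 [143 132 149 163 164 154 147 154 167 159 131  99  87  78  55  52  50  53
   60  70  73  73]
 [148 140 138 147 149 164 175 177 180 176 148 120 134 133 107  88 100 110
   88  70  72  72]
 [145 148 151 168 176 179 181 180 178 176 157 133 145 164 160 145 158 167
  130  81  73  73]
 [142 161 151 160 177 181 182 178 170 165 163 137 124 15
[... 546 characters left out ...]
1  38  53  90 112 120 157 178
  179 178 150 103]
 [145 115  62  50 101 141 156 155 131  87  40  43  76 124 129 119 154 177
  179 178 161 115]
 [145 126  80  47  77 120 135 136 104  66  58  77 115 154 142 122 145 168
  179 180 175 133]
 [146 141 104  56  46  66  78  78  69  77 109 132 150 161 152 132 126 157
  176 180 178 143]
 [148 144 124  79  47  59  60  79 111 135 161 163 155 156 156 138 123 146
  170 179 176 154]
 [149 144 142 111  81  97 102 118 156 175 179 165 167 176 176 158 134 140
  165 178 179 166]
 [147 145 146 133 123 127 138 133 156 179 181 179 177 180 177 172 146 143
  168 178 178 175]
 [148 147 147 145 143 134 149 156 156 170 180 179 179 179 176 165 149 133
  158 178 178 176]]
```

Emit:
{"op": "servo_tool", "data": {
  "plan": [
    [1, [-6, -3, 0], 0],
    [1, [-11, -5.5, 0], 0],
    [1, [-15.2, -7.6, 0], 0],
    [1, [-15.2, -7.6, 0], 0],
    [1, [-15.2, -7.6, 0], 0],
    [1, [-15.2, -7.6, 0], 0]
  ]
}}

```text
t: 6.23
ee_pos: [473.6, 119.2, 69.4]
orientation: [1.578, 2.712, 0.006]
ft_force: [7.3, 4.8, -1.7]
width: 12.0
grasp_force: 30.0
```

Run:
```python
from h import *
o=ctrl.get_obs();print(o['ee_pos'],o['ft_force'],o['t'],o['width'],o['grasp_force'])
a=ctrl.get_image('top');b=ctrl.get_image('side');cv2.imwrite('pics/top4.png',a);cv2.imwrite('pics/side4.png',b)
f=lambda im,k:cv2.resize(cv2.convertScaleAbs(im,alpha=1.7),None,fx=k,fy=k,interpolation=cv2.INTER_CUBIC)
cv2.imwrite('pics/c8.png',np.hstack([f(a[250:290,295:335],10),f(b[230:270,215:255],10)]))
```

```text
[473.62051531 119.19816253  69.39871302] [ 7.31871912  4.81732318 -1.73611891] 6.2333 11.976536914633108 30.008825361728668
```

View pics/c8.png

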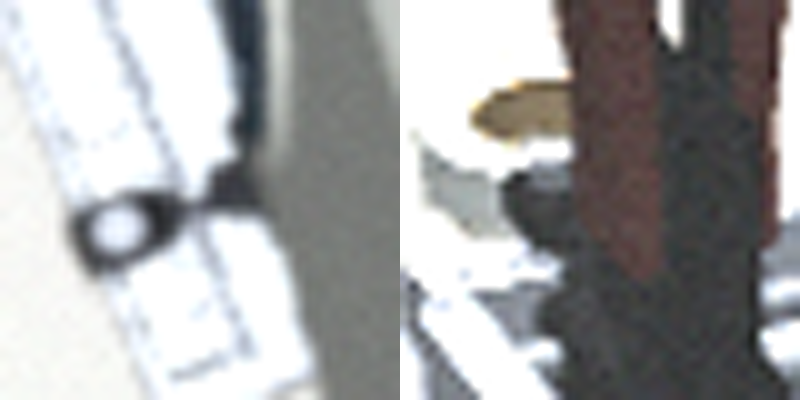

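The pointer tips meet in the top view at about crop (195,205), level along the pump's y slope to within about 1 mm. The grip is steady at 30 N and the clip is unmoved. Handing in.

```bash
python3 -c "
from h import *
o=ctrl.get_obs();print(o['ee_pos'],o['qvel'].round(4),o['grasp_force']);print(ctrl.close_job())"
```

```text
[473.66613587 119.20824726  69.3824248 ] [-0.0001  0.0004  0.0005  0.0002 -0.0008  0.0006] 30.009465515613556
the job is handed in; nothing more can be done
None
```

I pressed the vent plunger to its stop and it sprang back, then pulled the slide until its pointer was level with the set clip's (within about 1.5 mm by camera) and handed in with it still gripped at 30 N; the hand-in call returned no verdict.

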